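# Tap the taper key tight to lock a test block in a gauge rig

## Task

Lock the loose test block in the gauge rig: take the mallet by its handle, lean it in under the overhanging gauge arm and drive the rig's taper key in sideways with several separate light taps on its thick end, drawing the mallet clear between taps, until the key stops advancing and holds the block tight. Then stand the mallet on its head, handle up, in the middle of its rubber pad again. Touch the key with nothing but the mallet, do not hammer it hard, and leave the other things on the bench where they are.

Things in the scene. Friction and masses are not known exactly. Their poses are not given: they have to be found in the camera images.
- rig: Gauge rig fixed to the bench, plain steel and grey. Origin on the bench top; +x points away from the robot, +y is the way the key is driven (robot's left at yaw 0), z up. Bed: steel plate 30 mm thick, x -100 to 60, y -50 to 150 mm. A fixed dark jaw 30 mm tall stands on the bed on the block's -x side; the gap left between jaw, block and key differs from run to run.
- gauge_arm (a point): Middle of the underside of the free (right, -y) end of the grey gauge arm, 125 mm above the bench. The arm is 52 mm wide (x), 40 thick, runs from here 340 mm along rig +y over key and striking room to a column on the bed's left. Dial gauge 25 mm out of its -x side, 220 mm from here. An upright mallet does not fit below: lean the handle back to the robot (rig -x) about 40 degrees.
- key: Taper key: steel wedge captive in the rig, about 140 mm long, 30 tall, thin at +y, thick at -y. Slides only, 55 mm at most, on a line 11.3 degrees off rig +y towards -x, so it closes on the block. Starts 0 to 8 mm in, drags with 2.5 N, meets the block after another 12 to 43 mm, then stiffens over a few mm; 15 N on its end makes it tight. Stays where left. Origin inside it, axes as the rig's.
- key_tail (a point): Centre of the flat end face of the key's thick end, the face to strike: 32 mm wide along rig x, 30 mm tall, facing rig -y, 46 mm above the bench, sticking out beyond the bed's right (-y) edge. Starts 97 to 105 mm to the -y side of the rig's origin, moves with the key.
- block: Aluminium test block, 45 (x) x 60 (y) x 34 mm, lying loose on the bed between the fixed jaw (its -x side) and the key (its +x side); an end stop is 2 to 6 mm off its +y end. Origin at the centre of its underside, 30 mm above the bench, axes as the rig's.
- mallet: Mallet, 0.27 to 0.39 kg, standing on its head, handle up. Head: white nylon block 34 x 76 x 34 mm, long along its y; its two 34 x 34 ends are the striking faces, 38 mm either side of the middle, centred 17 mm above the underside. Handle: wood, 18 (x) by 22 mm (y), from 34 to 126 mm above the underside, over the head's middle. Origin: centre of the head's underside, z along the handle.
- pad: Black rubber pad fixed on the bench, 100 (x) x 120 (y) x 4 mm thick, on which the mallet stands; its origin is the centre of its underside, on the bench.
- amber_jar: bystander: amber glass jar, 60 mm across, 85 tall; origin at the centre of its underside
- white_bottle: bystander: white plastic bottle, 60 mm across, 150 tall; origin at the centre of its underside
- beaker: bystander: glass beaker, 66 mm across, 85 tall; origin at the centre of its underside
- sample_tin: bystander: steel sample tin, 68 mm across, 70 tall; origin at the centre of its underside
- spare_block: bystander: small spare aluminium block lying on the bench, 30 x 50 x 22 mm; origin at the centre of its underside
- spare_key: bystander: small straight steel bar with a wider end, about 106 mm long, 18 tall, lying on the bench; origin at the centre of its underside
- wrench: bystander: steel wrench 130 mm long, lying on the bench; origin at the centre of its underside
There are look-alikes about, which are no part of the job. What is shaped like the mallet but red is not meant. There is more than one size of the pad; the one meant has the size given above.

How it is judged:
On the way, in this order (a step that is already met when the one before it is completed fails the run):
1. a first tap of the mallet moves the key in by at least 1.5 mm (contact force between mallet and key above 0.5 N and distance of key from where it was at the start of the episode above 0.0015 m).
2. the mallet is drawn clear of the key while the key is not yet tight (contact force between mallet and key below 0.1 N and distance between mallet and key_tail above 0.046 m and not (contact force between key and block above 10 N)), for 0.1 s.
3. further taps seat the key: it presses on the block with more than 10 N and stays so with the mallet clear of it (contact force between key and block above 10 N and contact force between mallet and key below 0.1 N and angle between block's own z axis and vertical below 0.08 rad), for 0.2 s.
4. the mallet stands on its pad again (horizontal distance between mallet and pad below 0.03 m and angle between mallet's own z axis and vertical below 0.08 rad and height (world z) of mallet below 0.008 m and linear speed of mallet below 0.02 m/s), for 0.2 s.
At the end, for the whole second after the job is handed in: The key sits tight: it presses on the block with more than 10 N, both at rest, the block flat in its nest (within 0.08 rad); the mallet stands on its head on the pad, within 30 mm of the pad's centre and 0.08 rad of upright, at rest (all of step 3 and all of step 4 and linear speed of each of key, block below 0.005 m/s); the robot touches nothing.
It fails at once if the key is touched by the robot instead of the mallet (contact force between any of the fingers, the arm and key above 0.5 N).
It fails at once if the key is hammered hard (mallet on key over 60 N) (contact force between mallet and key above 60 N).
It fails at once if a bystander is moved by more than 30 mm (distance of any of amber_jar, white_bottle, beaker, sample_tin, spare_block, spare_key, wrench from where it was at the start of the episode above 0.03 m).
It also fails if it takes over 61 s, if anything falls off the work surface, if the arm or the gripper's body presses on something with over 40 N, if the wrist force passes 120 N, or if a joint passes its speed limit or range.

## Robot

A 6-joint arm with a two-finger parallel gripper is mounted at the origin on the work surface. World frame = base frame: x ahead of the robot, y to its left, z up, the work surface at z = 0. Lengths are in m, angles in rad, forces in N, time in s.
With the tool pointing down it reaches from about 0.275 to 0.725 m from the base axis. Payload 5.6 kg.
Tool frame: the origin (TCP) lies at the very end of the fingers, on their centre line; the grasp point (between the pads) lies 19 mm behind it (manip.grip_point_offset is the distance from the TCP to the grasp point, in m); z points along the fingers, y is the line along which they close (so a half turn about z gives the same grasp; the last joint's range is limited). The gripper opens to 85 mm and grips with 20 to 120 N. Pads are 22 mm wide; open, the fingers measure 114 mm over their backs; the gripper's body (76 mm by 85 mm) begins 54 mm behind the grasp point. The pads swing forward as they close: fully open they stand 13 mm farther back than shut.
Start: joints at [1.537, 0.255, 0.108, 0, -1.424, -0.285], TCP at [0.172, 0.522, 0.231] pointing down, gripper open.
Joint ranges: [-2.95, 2.95], [-1.21, 1.97], [-1.09, 1.5], [-2.87, 1.71], [-2.94, -0.07], [-3.05, 3.05]. Speed limits (rad/s): [2.57, 2.57, 3.14, 3.14, 3.14, 3.14].

## Interface

Orientations are given as a rotation vector (axis times angle).
In Python, from bench import monitor, snapshot, job, boxes_of, manip gives the robot as it stands.
- The arm moves only by the shell command python3 -m handwheel 'ROWS' [FORCE]. ROWS is JSON, a list of rows, each a list of 3 entries, a list of its own where there are three numbers: the closure, from -1 (fully open) to 1 (shut), then the shift along the tool's x, y, z normalised to -1 to 1, where 1 is 0.4 m, then the turn about the tool's z normalised to -1 to 1, where 1 is 2 rad. In form: [[jaw, [x, y, z], twist], ...]. A call has 1 to 10 rows; each row is the pose to reach, as a shift and turn from the pose commanded when the call began, along the tool's axes at that moment; what a row does not reach only later rows make up. A row lasts 1/12 s, in which the tool goes at most 41.7 mm and 7.16 degrees, less where a joint would pass 70% of its speed; a pose out of reach is approached as far as the arm can. A call with a number of a shift or a turn outside -1 to 1 is refused whole. A call with a gripper value outside its range is refused whole. The fingers move at their own pace and stop on an object; FORCE is the grip in N (left out, the last holds). Time passes only in rows, so rows that repeat a pose let the fingers close. It gives the time, the measured TCP pose, the force, the opening and the grip force at its end, in the units of the state.
- monitor.get_state(): the state, without advancing time (a new reading comes with each control period).
- snapshot(name): name is "scene" or "top" or "wrist"; returns a dict with "color" (480x640x3 uint8, red, green, blue), "depth" (480x640 float32, m along the optical axis (not along the pixel's ray), 0 where there is no reading), "fov_y" (degrees; the focal length in pixels is half the picture's height over the tangent of half this angle, whatever the lens; pixels are square), "cx", "cy" (the principal point, pixels), "rvec" (rotation vector, rad) and "tvec" (3), from world to camera coordinates, as OpenCV has them. Camera axes: x right, y down, z forward; pixel columns grow to the right and rows downward; lengths in m; the calibration is good to about 2 mm. The wrist camera is an equidistant fisheye: a pixel r from the principal point sees the ray r / f radians off the axis. A picture is of the moment at which its call begins.
- job.job_done(): hands the job in; it is judged then, once.
Trained networks look in a picture, given as the dict that the camera call returned (one of the last four; its "shot" number tells which), for a name from the list of things; names that differ only in an ending like _2 or _b are one class to them, and where a whole thing is asked for, a point or a joint stands for the part that bears it (a point fixed in the world has none). Each returns a list of dicts, best first, with "conf" (0 to 1); they miss things now and then, are a little off and sometimes report something else, mostly with a low value. They report only what shows in the picture. A call takes as long as a camera call. They do not tell look-alikes from the thing itself.
- boxes_of(thing, picture): "point" ([x, y, z] in m, in the coordinates of the camera as it stood for that picture, good to about 4 mm: the middle of the surface that is visible of it).
The state is a dict: "t": time; "q": joint angles; "dq": joint speeds; "joint_torque": joint torques, N m; "tool_pos": TCP position; "eef_rot": TCP orientation; "wrist_force": force on the tool from outside, world axes, zero at the start; "ft_torque": the same for the moment, N m; "grip_width": opening from 0.0 (shut) to 1.0 (fully open); "grasp_force": force on a finger pad.
Only numpy, scipy, OpenCV 4.12 (cv2) and the standard library are available. Lean on these libraries where they do the work, as an engineer would, in place of code of your own. Each camera call takes 0.05 s, during which the arm holds its last target. There are 200 camera calls.

## Working session

There is one attempt and no reset: what is moved stays moved. The work goes in short steps, Python scripts to look and compute and a shell command to move; the robot and the scene stay as the last step left them, time stands still between calls to the robot, and variables do not carry over. Pictures are saved under pics/ and viewed, at most 10 in all, crops included, and the job is handed in when it is done.

```bash
ls; mkdir -p pics; cat > h.py <<'E'
import numpy as np, cv2
from bench import monitor, snapshot, job, boxes_of, manip
from scipy.spatial.transform import Rotation as R
def cam2w(s,p):
    Rm=R.from_rotvec(np.ravel(s['rvec'])).as_matrix(); return Rm.T@(np.asarray(p,float)-np.ravel(s['tvec']))
def w2c(s,p):
    return R.from_rotvec(np.ravel(s['rvec'])).apply(p)+np.ravel(s['tvec'])
def f_of(s): return 240/np.tan(np.radians(s['fov_y'])/2)
def proj(s,p,fish=False):
    c=w2c(s,p); f=f_of(s)
    if fish:
        r=np.hypot(c[0],c[1]); th=np.arctan2(r,c[2]); return np.array([s['cx']+f*th*c[0]/r, s['cy']+f*th*c[1]/r])
    return np.array([s['cx']+f*c[0]/c[2], s['cy']+f*c[1]/c[2]])
def pw(s,u,v,d=None):
    d=s['depth'][int(v),int(u)] if d is None else d
    f=f_of(s); return cam2w(s,[(u-s['cx'])/f*d,(v-s['cy'])/f*d,d])
def cloud(s):
    f=f_of(s); v,u=np.mgrid[0:480,0:640]; d=s['depth']
    P=np.stack([(u-s['cx'])/f*d,(v-s['cy'])/f*d,d],-1)
    Rm=R.from_rotvec(np.ravel(s['rvec'])).as_matrix(); return (P-np.ravel(s['tvec']))@Rm
E
cat > a.py <<'E'
from h import *
names="rig gauge_arm key key_tail block mallet pad amber_jar white_bottle beaker sample_tin spare_block spare_key wrench".split()
st=monitor.get_state(); print(st['t'],manip.grip_point_offset)
S={}
for c in ("scene","top"):
    s=snapshot(c); cv2.imwrite(f'pics/{c}.png',s['color'][:,:,::-1]); np.save(f'{c}.npy',s,allow_pickle=True)
    for n in names:
        for b in boxes_of(n,s):
            if b['conf']>.3:
                w=cam2w(s,b['point']); print(c,n,round(b['conf'],2),w.round(3),proj(s,w).round())
E
python3 a.py
```

```text
pics
0.0 0.0187
scene gauge_arm 0.92 [0.597 0.115 0.137] [378. 229.]
scene key 0.74 [0.598 0.122 0.135] [381. 230.]
scene key 0.63 [0.575 0.034 0.055] [342. 249.]
scene key 0.61 [0.786 0.118 0.072] [404. 309.]
scene key_tail 0.77 [0.577 0.031 0.062] [341. 249.]
scene mallet 0.85 [ 0.444 -0.255  0.035] [226. 239.]
scene mallet 0.67 [ 0.297 -0.302  0.036] [203. 203.]
scene pad 0.94 [ 0.418 -0.422  0.005] [165. 251.]
scene pad 0.8 [ 0.461 -0.247  0.006] [231. 250.]
scene amber_jar 0.56 [0.401 0.354 0.058] [431. 179.]
scene white_bottle 0.83 [ 0.717 -0.407  0.093] [166. 333.]
scene beaker 0.68 [ 0.749 -0.113  0.057] [302. 321.]
scene sample_tin 0.89 [0.789 0.117 0.07 ] [404. 310.]
scene spare_block 0.67 [ 0.4   -0.136  0.021] [266. 221.]
scene spare_key 0.56 [ 0.645 -0.267  0.022] [232. 306.]
scene wrench 0.61 [0.353 0.014 0.004] [314. 203.]
scene wrench 0.4 [0.403 0.356 0.054] [431. 181.]
top rig 0.97 [0.571 0.137 0.166] [242. 225.]
top gauge_arm 0.71 [0.573 0.138 0.163] [242. 224.]
top gauge_arm 0.7 [0.542 0.099 0.069] [267. 243.]
top key 0.66 [0.389 0.359 0.084] [142. 317.]
top key 0.36 [0.57  0.134 0.165] [243. 226.]
top block 0.44 [ 0.391 -0.129  0.018] [372. 311.]
top mallet 0.91 [ 0.44  -0.246  0.036] [426. 289.]
top mallet 0.8 [ 0.3   -0.294  0.031] [450. 353.]
top pad 0.79 [ 0.418 -0.42   0.007] [501. 298.]
top pad 0.69 [ 0.44  -0.245  0.004] [423. 289.]
top amber_jar 0.77 [0.389 0.357 0.082] [144. 317.]
top white_bottle 0.82 [ 0.694 -0.397  0.101] [502. 167.]
top beaker 0.66 [ 0.779 -0.115  0.046] [364. 136.]
top sample_tin 0.96 [0.77  0.123 0.067] [255. 139.]
top spare_block 0.8 [ 0.391 -0.134  0.019] [374. 312.]
top spare_block 0.37 [ 0.693 -0.393  0.099] [500. 167.]
top spare_key 0.61 [ 0.637 -0.269  0.018] [432. 201.]
top wrench 0.9 [0.382 0.022 0.009] [305. 316.]
```

View pics/scene.png

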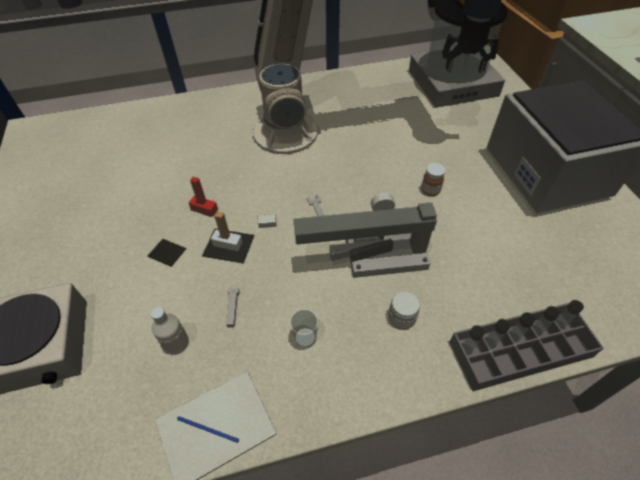

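View pics/top.png

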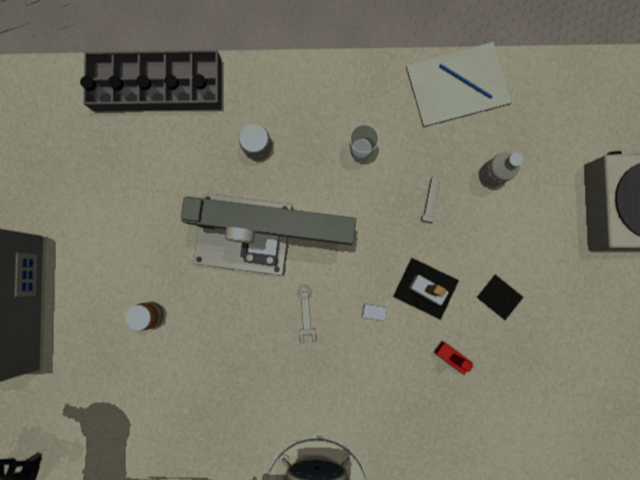

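The white mallet is at top (430,289) and scene (226,238), on the large pad. The red look-alike is at top (454,357), and a smaller pad is at (500,297). The meant ones are the white mallet and the 100x120 pad. The rig arm runs from (355,230) to (185,210). Next I measure yaws and sizes and take an enlarged crop to confirm.

```bash
cat > b.py <<'E'
from h import *
s=np.load('top.npy',allow_pickle=True).item(); W=cloud(s); C=s['color'].astype(int)
def rect(m,z,name):
    # project px to world on plane z through rays
    vs,us=np.nonzero(m); f=f_of(s); Rm=R.from_rotvec(np.ravel(s['rvec'])).as_matrix()
    o=-Rm.T@np.ravel(s['tvec']); d=np.stack([(us-s['cx'])/f,(vs-s['cy'])/f,np.ones(len(us))],1)@Rm
    P=o+d*((z-o[2])/d[:,2])[:,None]
    r=cv2.minAreaRect(P[:,:2].astype(np.float32)); print(name,len(us),np.round(r[0],4),np.round(r[1],4),round(r[2],1)); return r
v,u=np.mgrid[0:480,0:640]
roi=lambda a,b,c,d:(u>=a)&(u<c)&(v>=b)&(v<d)
print('cam',-R.from_rotvec(np.ravel(s['rvec'])).as_matrix().T@np.ravel(s['tvec']),f_of(s))
am=roi(170,180,370,255)&(W[...,2]>.15)&(W[...,2]<.175); print(np.median(W[am][:,2])); rect(am,.165,'arm')
hd=roi(395,260,460,320)&(W[...,2]>.024)&(W[...,2]<.048); print('headz',np.percentile(W[hd][:,2],[10,50,90])); rect(hd,.038,'head')
wh=roi(395,260,460,320)&(C.min(-1)>130)&(W[...,2]>.02); rect(wh,.038,'headwhite')
bl=roi(385,250,470,325)&(C.max(-1)<60)|hd; rect(bl,.004,'pad')
bl2=roi(472,270,530,322)&(C.max(-1)<60); rect(bl2,.004,'pad2')
hh=roi(395,260,460,320)&(W[...,2]>.1); print('handle top',W[hh].mean(0) if hh.any() else None, hh.sum())
bed=roi(180,180,300,285)&(W[...,2]>.02)&(W[...,2]<.04); print(np.median(W[bed][:,2])); rect(bed,.03,'bed')
s2=np.load('scene.npy',allow_pickle=True).item(); W2=cloud(s2)
a=s['color'][190:340,340:540]; b=s2['color'][170:290,150:450]
cv2.imwrite('pics/crop1.png',np.vstack([cv2.resize(a,(400,300),interpolation=2),cv2.resize(b,(400,160),interpolation=2)])[:,:,::-1])
cv2.imwrite('pics/crop1.png',np.hstack([cv2.resize(a,(400,300),interpolation=2),np.pad(cv2.resize(b,(400,160),interpolation=2),((0,140),(0,0),(0,0)))])[:,:,::-1])
hh=(W2[...,2]>.09)&(np.abs(W2[...,0]-.44)<.06)&(np.abs(W2[...,1]+.25)<.06); print('scene handle',W2[hh].mean(0),W2[hh].max(0),hh.sum())
am=(W2[...,2]>.158)&(W2[...,2]<.175)&(np.abs(W2[...,0]-.57)<.12)&(W2[...,1]<.25)&(W2[...,1]>-.1); rr=cv2.minAreaRect(W2[am][:,:2].astype(np.float32)); print('scene arm',rr,np.median(W2[am][:,2]))
E
python3 b.py
```

```text
cam [ 0.46042315 -0.0170892   1.11951196] 492.0413784373526
0.16479968181846255
arm 4209 [0.5699 0.0865] [0.3378 0.0763] 82.0
headz [0.03412227 0.0374466  0.04041855]
head 381 [ 0.4396 -0.2519] [0.0772 0.0346] 59.4
headwhite 253 [ 0.4384 -0.253 ] [0.0724 0.0302] 59.4
pad 2085 [ 0.4414 -0.2515] [0.1175 0.0974] 63.4
pad2 1049 [ 0.4196 -0.4171] [0.0799 0.0664] 50.0
handle top [ 0.44243477 -0.21974193  0.25789595] 150
0.029944337389571942
bed 2656 [0.5684 0.1574] [0.2003 0.1597] 82.1
scene handle [ 0.44185642 -0.25415341  0.11532713] [ 0.45067629 -0.24178765  0.13426521] 146
scene arm ((0.5701412558555603, 0.08484551310539246), (0.33853402733802795, 0.07776156812906265), 82.66236877441406) 0.1648072730322984
```

View pics/crop1.png

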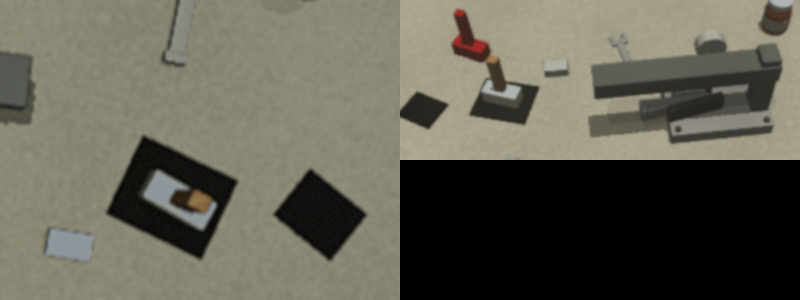

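The crop confirms it: white mallet on the 118x97 mm pad, a red one as look-alike, and the other pad at 80x66 mm. Now a helper to turn targets into rows.

```bash
cat > go.py <<'E'
# usage: go.py x y z [yaw_deg of closing axis mod 180]
import sys; from h import *
st=monitor.get_state(); p=np.array(st['tool_pos']); T=R.from_rotvec(st['eef_rot']); M=T.as_matrix()
print('t',round(st['t'],2),'pos',p.round(4),'zaxis',M[:,2].round(3),'yaw_y',np.degrees(np.arctan2(M[1,1],M[0,1])).round(1),'q',np.round(st['q'],2),'F',np.round(st['wrist_force'],1),'w',round(st['grip_width'],3))
if len(sys.argv)>3:
    d=M.T@(np.array(list(map(float,sys.argv[1:4])))-p); print('shift/0.4',(d/.4).round(3))
    if len(sys.argv)>4:
        a=float(sys.argv[4])-np.degrees(np.arctan2(M[1,1],M[0,1])); a=(a+90)%180-90
        print('twist (about tool z, down)',round(np.radians(-a)/2,3))
E
python3 go.py 0.47 -0.1 0.24 82.1; python3 go.py 0.3 0.25 0.24 82.1
```

```text
t 1.5 pos [0.1724 0.5223 0.2313] zaxis [ 0. -0. -1.] yaw_y -108.3 q [ 1.54  0.26  0.11  0.   -1.42 -0.28] F [-0.7 -0.8  0. ] w 1.001
shift/0.4 [ 1.194  1.244 -0.022]
twist (about tool z, down) -0.09
t 1.5 pos [0.1724 0.5223 0.2313] zaxis [ 0. -0. -1.] yaw_y -108.3 q [ 1.54  0.26  0.11  0.   -1.42 -0.28] F [-0.7 -0.8  0. ] w 1.001
shift/0.4 [ 0.516  0.546 -0.022]
twist (about tool z, down) -0.09
```

```bash
python3 -m handwheel '[[-1,[0.6,0.62,-0.02],-0.05],[-1,[0.6,0.62,-0.02],-0.09],[-1,[0.6,0.62,-0.02],-0.09],[-1,[0.6,0.62,-0.02],-0.09],[-1,[0.6,0.62,-0.02],-0.09],[-1,[0.6,0.62,-0.02],-0.09],[-1,[0.6,0.62,-0.02],-0.09],[-1,[0.6,0.62,-0.02],-0.09],[-1,[0.6,0.62,-0.02],-0.09]]'; python3 go.py 0.47 -0.1 0.24 82.1
```

```text
t: 2.25
tool_pos: [0.3236, 0.2077, 0.24]
eef_rot: [-3.133, 0.222, -0.002]
wrist_force: [-0.7, 0.1, 0.4]
grip_width: 0.999
grasp_force: 0.0
t 2.25 pos [0.3236 0.2077 0.24  ] zaxis [ 0.001  0.    -1.   ] yaw_y -98.1 q [ 0.98 -0.08 -0.25  0.   -1.41  0.44] F [-0.7  0.1  0.4] w 0.999
shift/0.4 [0.471 0.71  0.   ]
twist (about tool z, down) -0.002
```

```bash
python3 -m handwheel '[[-1,[0.47,0.71,0],0],[-1,[0.47,0.71,0],0],[-1,[0.47,0.71,0],0],[-1,[0.47,0.71,0],0],[-1,[0.47,0.71,0],0],[-1,[0.47,0.71,0],0],[-1,[0.47,0.71,0],0],[-1,[0.47,0.71,0],0],[-1,[0.47,0.71,0],0],[-1,[0.47,0.71,0],0]]'; cat > w.py <<'E'
import sys; from h import *
s=snapshot('wrist'); n=sys.argv[1]; cv2.imwrite(f'pics/{n}.png',s['color'][:,:,::-1]); np.save(f'{n}.npy',s,allow_pickle=True)
print('cam',cam2w(s,[0,0,0]).round(3),'axis',(cam2w(s,[0,0,1])-cam2w(s,[0,0,0])).round(2),'f',f_of(s))
for t in sys.argv[2:]:
    for b in boxes_of(t,s):
        if b['conf']>.3: w=cam2w(s,b['point']); print(t,round(b['conf'],2),w.round(4),proj(s,w,True).round())
E
python3 w.py w1 key_tail key block mallet pad gauge_arm; python3 go.py
```

```text
t: 3.08
tool_pos: [0.4699, -0.0981, 0.2386]
eef_rot: [3.133, -0.225, -0.002]
wrist_force: [-0.1, 0.9, 0.6]
grip_width: 0.997
grasp_force: 0.0
cam [ 0.541 -0.109  0.382] axis [-0.28  0.04 -0.96] f 371.64829954431775
block 0.81 [0.5326 0.0962 0.0673] [109. 184.]
mallet 0.63 [ 0.444  -0.2517  0.0407] [476. 215.]
mallet 0.6 [ 0.2969 -0.2933  0.0371] [505. 332.]
pad 0.76 [ 0.4541 -0.2416  0.0037] [454. 200.]
pad 0.69 [ 0.4197 -0.417   0.0053] [580. 212.]
gauge_arm 0.75 [0.5656 0.0241 0.1656] [110. 136.]
t 3.43 pos [ 0.4693 -0.0947  0.2397] zaxis [ 0.001  0.    -1.   ] yaw_y -97.8 q [ 0.13  0.11 -0.05 -0.   -1.41  1.3 ] F [ 0.4  0.2 -0. ] w 0.998
```

View pics/w1.png

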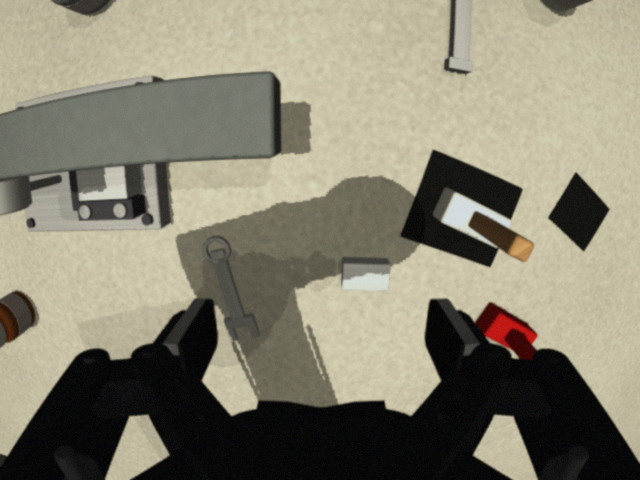

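The picture shows the arm's free end at (275,115) hiding the key tail, with the mallet clear at (480,220). I'll turn the tool so that the camera looks under the arm from the robot side.

```bash
python3 go.py 0.40 -0.02 0.2 180; python3 -m handwheel '[[-1,[-0.15,-0.21,0.1],0.1],[-1,[-0.15,-0.21,0.1],0.2],[-1,[-0.15,-0.21,0.1],0.3],[-1,[-0.15,-0.21,0.1],0.4],[-1,[-0.15,-0.21,0.1],0.5],[-1,[-0.15,-0.21,0.1],0.6],[-1,[-0.15,-0.21,0.1],0.7],[-1,[-0.15,-0.21,0.1],0.7],[-1,[-0.15,-0.21,0.1],0.7],[-1,[-0.15,-0.21,0.1],0.7]]'; python3 -m handwheel '[[-1,[0,0,0],0.08],[-1,[0,0,0],0.08],[-1,[0,0,0],0.08]]';  python3 w.py w2 key_tail key block mallet; python3 go.py
```

```text
t 3.43 pos [ 0.4693 -0.0947  0.2397] zaxis [ 0.001  0.    -1.   ] yaw_y -97.8 q [ 0.13  0.11 -0.05 -0.   -1.41  1.3 ] F [ 0.4  0.2 -0. ] w 0.998
shift/0.4 [-0.197 -0.161  0.099]
twist (about tool z, down) 0.717
t: 4.27
tool_pos: [0.4214, -0.0035, 0.1996]
eef_rot: [-2.46, 1.953, -0.001]
wrist_force: [1.5, -0.2, -0.4]
grip_width: 0.999
grasp_force: 0.0
t: 4.52
tool_pos: [0.4214, -0.0036, 0.1995]
eef_rot: [-2.301, 2.138, -0.0]
wrist_force: [0.3, -0.8, -0.1]
grip_width: 0.998
grasp_force: 0.0
cam [ 0.427 -0.076  0.343] axis [-0.02  0.28 -0.96] f 371.64829954431775
key_tail 0.97 [0.5666 0.0408 0.0585] [153. 263.]
key 0.84 [0.5638 0.0456 0.0634] [154. 271.]
block 0.67 [0.5655 0.0428 0.0609] [153. 267.]
block 0.57 [0.5477 0.0771 0.0608] [174. 304.]
mallet 0.72 [0.7469 0.1172 0.0575] [ 26. 311.]
t 4.77 pos [ 0.4216 -0.004   0.1994] zaxis [ 0.  0. -1.] yaw_y -175.7 q [ 0.37  0.01 -0.26  0.   -1.3  -0.29] F [-0.2 -0.1 -0.4] w 1.004
```

View pics/w2.png

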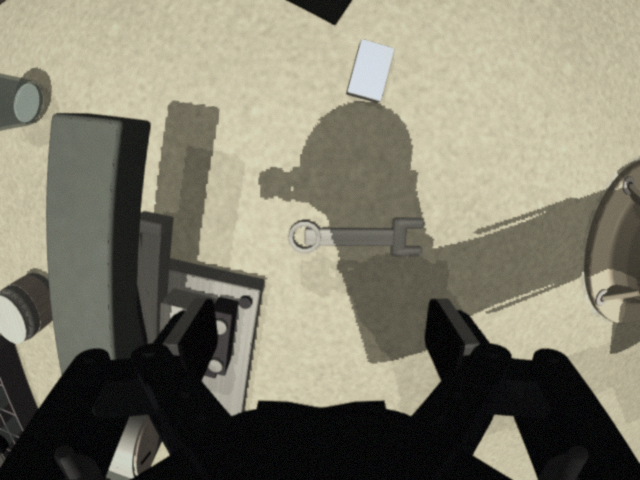

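Key tail end shows at px (140–172, 213), just right of the arm. I use the edge pixels with the known height, and the depth.

```bash
cat > c.py <<'E'
from h import *
s=np.load('w2.npy',allow_pickle=True).item(); f=f_of(s); Rm=R.from_rotvec(np.ravel(s['rvec'])).as_matrix(); o=cam2w(s,[0,0,0])
v,u=np.mgrid[0:480,0:640].astype(float); du=u-s['cx'];dv=v-s['cy']; r=np.hypot(du,dv)+1e-9; th=r/f
ray=np.stack([np.sin(th)*du/r,np.sin(th)*dv/r,np.cos(th)],-1); Pc=ray/ray[...,2:]*s['depth'][...,None]; W=Pc@Rm+o
O=np.array([.5813,.1051]); ex=np.array([np.cos(np.radians(-7.9)),np.sin(np.radians(-7.9))]); ey=np.array([-ex[1],ex[0]])
rig=np.stack([(W[...,:2]-O)@ex,(W[...,:2]-O)@ey,W[...,2]],-1)*1000
for vv in range(203,240,3): print(vv,[tuple(int(round(a)) for a in rig[vv,uu]) for uu in range(140,180,5)])
m=(np.abs(rig[...,2]-61)<5)&(rig[...,1]<-40)&(rig[...,1]>-130)&(np.abs(rig[...,0])<60)
P=rig[m]; print(m.sum(), np.percentile(P[:,1],[1,3,5]),np.percentile(P[:,0],[2,50,98]), np.median(P[:,2]))
m=(rig[...,2]>160)&(rig[...,2]<170)&(u<200); P=rig[m]; print('arm',np.percentile(P[:,0],[1,50,99]),np.percentile(P[:,1],[1,99]))
m=(np.abs(rig[...,2]-30)<4)&(u<280)&(v>200); P=rig[m]; print('bed',np.percentile(P[:,0],[1,99]),np.percentile(P[:,1],[1,99]))
c=s['color'][180:300,90:250]; cv2.imwrite('pics/c2.png',cv2.resize(c,None,fx=4.5,fy=4.5,interpolation=2)[:,:,::-1])
E
python3 c.py
```

```text
203 [(-25, -139, 132), (32, -102, 3), (27, -103, 2), (21, -104, 1), (16, -105, 0), (9, -107, 3), (5, -107, 0), (-1, -108, 2)]
206 [(-24, -136, 130), (33, -99, 0), (27, -100, 1), (21, -101, 1), (15, -102, 2), (9, -104, 3), (4, -104, 2), (-1, -105, 2)]
209 [(-25, -134, 130), (32, -96, 1), (26, -97, 2), (21, -98, 1), (15, -99, 2), (9, -100, 2), (4, -101, 2), (-1, -102, 1)]
212 [(-25, -133, 131), (14, -105, 41), (10, -105, 37), (21, -95, 1), (14, -96, 3), (9, -97, 2), (3, -98, 2), (-2, -99, 2)]
215 [(-24, -130, 129), (9, -105, 49), (6, -105, 46), (2, -105, 42), (-1, -105, 39), (-5, -104, 35), (4, -95, 1), (-2, -96, 1)]
218 [(10, -104, 58), (6, -104, 55), (2, -105, 55), (-2, -105, 51), (-5, -105, 48), (-9, -105, 45), (-12, -104, 40), (-3, -93, 2)]
221 [(8, -103, 61), (3, -104, 62), (-1, -104, 60), (-5, -105, 59), (-9, -105, 56), (-12, -105, 52), (-12, -102, 41), (-3, -90, 2)]
224 [(7, -101, 63), (3, -101, 62), (-2, -102, 61), (-7, -103, 62), (-12, -104, 63), (-12, -101, 51), (-12, -99, 40), (-3, -87, 1)]
227 [(8, -97, 61), (3, -99, 62), (-3, -100, 63), (-8, -101, 63), (-12, -101, 61), (-13, -99, 52), (-13, -96, 41), (-3, -84, 1)]
230 [(7, -95, 62), (2, -96, 63), (-3, -97, 63), (-7, -98, 62), (-12, -99, 61), (-12, -96, 50), (-12, -92, 38), (-4, -81, 2)]
233 [(8, -91, 59), (2, -93, 61), (-3, -95, 62), (-8, -96, 63), (-12, -96, 61), (-13, -93, 51), (-13, -90, 38), (-3, -77, 0)]
236 [(7, -89, 60), (2, -90, 61), (-3, -91, 61), (-7, -92, 61), (-12, -93, 61), (-12, -90, 50), (-13, -87, 38), (-4, -74, 1)]
239 [(7, -86, 61), (2, -88, 61), (-4, -89, 63), (-8, -90, 62), (-12, -91, 61), (-12, -87, 49), (-13, -84, 38), (-4, -71, 1)]
1660 [-104.75367144 -104.14464366 -103.34402882] [-12.93424844  -3.40113108   7.96466447] 61.17528974124231
arm [-47.59733883  -2.61289553  25.90451508] [-189.71628508   45.08341422]
bed [-101.89540037  298.18987156] [-50.95143172 297.68035144]
```

View pics/c2.png

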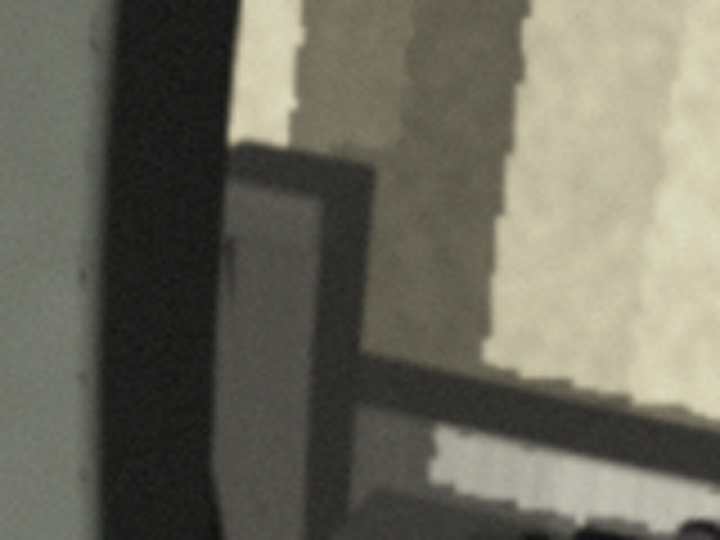

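Tail face in rig coordinates: x=3, y=-105, z=46, and the arm's free end is at y=-190. On to the mallet.

```bash
python3 go.py 0.440 -0.2525 0.2 -120.6
```

```text
t 4.77 pos [ 0.4216 -0.004   0.1994] zaxis [ 0.  0. -1.] yaw_y -175.7 q [ 0.37  0.01 -0.26  0.   -1.3  -0.29] F [-0.2 -0.1 -0.4] w 1.004
shift/0.4 [ 0.623  0.    -0.002]
twist (about tool z, down) -0.481
```

```bash
python3 -m handwheel '[[-1,[0.62,0,0],-0.48],[-1,[0.62,0,0],-0.48],[-1,[0.62,0,0],-0.48],[-1,[0.62,0,0],-0.48],[-1,[0.62,0,0],-0.48],[-1,[0.62,0,0],-0.48],[-1,[0.62,0,0],-0.48],[-1,[0.62,0,0],-0.48],[-1,[0.62,0,0],-0.48],[-1,[0.62,0,0],-0.48]]'; python3 go.py 0.440 -0.2525 0.094 -120.6; cat > d.py <<'E'
import sys; from h import *
n=sys.argv[1]; s=snapshot('wrist'); cv2.imwrite(f'pics/{n}.png',s['color'][:,:,::-1]); f=f_of(s); Rm=R.from_rotvec(np.ravel(s['rvec'])).as_matrix(); o=cam2w(s,[0,0,0])
v,u=np.mgrid[0:480,0:640].astype(float); du=u-s['cx'];dv=v-s['cy']; r=np.hypot(du,dv)+1e-9; th=r/f
ray=np.stack([np.sin(th)*du/r,np.sin(th)*dv/r,np.cos(th)],-1); W=(ray/ray[...,2:]*s['depth'][...,None])@Rm+o; C=s['color'].astype(int)
near=(np.hypot(W[...,0]-.44,W[...,1]+.2525)<.075)
wh=near&(C.min(-1)>110)&(W[...,2]>.02)&(W[...,2]<.06); top=wh&(W[...,2]>.034)
print('head top',cv2.minAreaRect(W[top][:,:2].astype(np.float32)),np.median(W[top][:,2]))
ht=near&(W[...,2]>.12)&(W[...,2]<.14); print('handle top',W[ht].mean(0),cv2.minAreaRect(W[ht][:,:2].astype(np.float32)))
E
python3 d.py w3
```

```text
t: 5.6
tool_pos: [0.4395, -0.2524, 0.1988]
eef_rot: [-3.03, 0.831, 0.001]
wrist_force: [-0.5, -0.1, -0.7]
grip_width: 1.0
grasp_force: 0.0
t 5.6 pos [ 0.4395 -0.2524  0.1988] zaxis [-0.001  0.    -1.   ] yaw_y -120.7 q [-0.21  0.18 -0.07 -0.   -1.32  1.25] F [-0.5 -0.1 -0.7] w 1.0
shift/0.4 [ 0.002 -0.     0.262]
twist (about tool z, down) -0.001
head top ((0.4372769296169281, -0.2547706961631775), (0.07302123308181763, 0.03173673897981644), 59.32850646972656) 0.039097324786344534
handle top [ 0.43878257 -0.25564517  0.12987065] ((0.4377066195011139, -0.2551400065422058), (0.021635781973600388, 0.01774192787706852), 59.315399169921875)
```

```bash
python3 -m handwheel '[[-1,[0,0.007,0.08],0],[-1,[0,0.007,0.16],0],[-1,[0,0.007,0.22],0],[-1,[0,0.007,0.262],0],[-1,[0,0.007,0.262],0],[-1,[0,0.007,0.262],0]]'; python3 -m handwheel '[[1,[0,0,0],0],[1,[0,0,0],0],[1,[0,0,0],0],[1,[0,0,0],0],[1,[0,0,0],0],[1,[0,0,0],0],[1,[0,0,0],0],[1,[0,0,0],0]]' 20; python3 go.py
```

```text
t: 6.15
tool_pos: [0.4381, -0.2536, 0.0945]
eef_rot: [3.028, -0.836, -0.002]
wrist_force: [-0.7, -1.4, -0.1]
grip_width: 1.006
grasp_force: 0.0
t: 6.82
tool_pos: [0.4385, -0.2542, 0.0949]
eef_rot: [3.028, -0.835, 0.001]
wrist_force: [-0.2, -0.3, 3.0]
grip_width: 0.251
grasp_force: 27.9
t 6.82 pos [ 0.4385 -0.2542  0.0949] zaxis [ 0.001 -0.    -1.   ] yaw_y -120.8 q [-0.22  0.26 -0.25  0.   -1.06  1.25] F [-0.2 -0.3  3. ] w 0.251
```

Gripped (21.4 mm wide). The tool can only turn about its own z, so I lean the mallet by pivoting it in the light grip: the head's lower edge stays on the rubber while the grip moves on an arc.

```bash
python3 -m handwheel '[[1,[-0.024,0,0],0],[1,[-0.048,0,0],0],[1,[-0.072,0,0.001],0],[1,[-0.096,0,0.005],0],[1,[-0.12,0,0.011],0],[1,[-0.143,0,0.019],0],[1,[-0.143,0,0.019],0],[1,[-0.143,0,0.019],0]]' 20; python3 go.py; python3 - <<'E'
from h import *
s=snapshot('scene'); c=s['color'][170:290,170:290]; s2=snapshot('wrist')
cv2.imwrite('pics/t1.png',np.hstack([cv2.resize(c,(360,360),interpolation=2),cv2.resize(s2['color'],(440,330))[:330].__class__ and np.pad(cv2.resize(s2['color'],(440,330)),((0,30),(0,0),(0,0)))])[:,:,::-1])
E
```

```text
t: 7.48
tool_pos: [0.3877, -0.2239, 0.0877]
eef_rot: [-3.029, 0.834, 0.0]
wrist_force: [-3.3, 2.3, 10.5]
grip_width: 0.256
grasp_force: 29.4
t 7.48 pos [ 0.3877 -0.2239  0.0877] zaxis [-0.  0. -1.] yaw_y -120.8 q [-0.17  0.16 -0.4  -0.   -1.01  1.21] F [-3.3  2.3 10.5] w 0.256
```

View pics/t1.png

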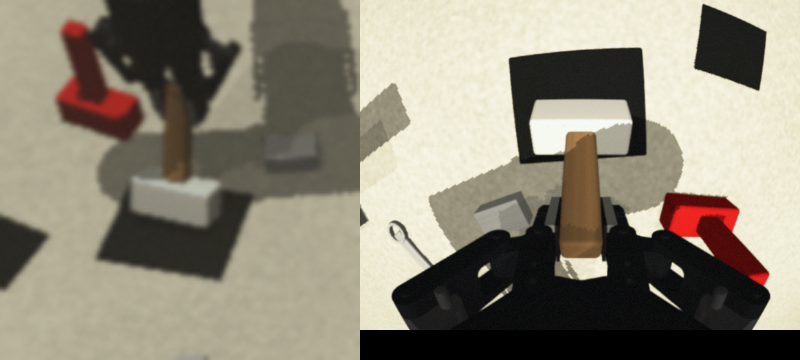

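The picture shows the mallet leaning towards the robot, the head on the pad. I'll measure the lean from depth.

```bash
cat > lean.py <<'E'
import sys; from h import *
def go():
    s=snapshot('wrist'); f=f_of(s); Rm=R.from_rotvec(np.ravel(s['rvec'])).as_matrix(); o=cam2w(s,[0,0,0])
    v,u=np.mgrid[0:480,0:640].astype(float); du=u-s['cx'];dv=v-s['cy']; r=np.hypot(du,dv)+1e-9; th=r/f
    ray=np.stack([np.sin(th)*du/r,np.sin(th)*dv/r,np.cos(th)],-1); W=(ray/ray[...,2:]*s['depth'][...,None])@Rm+o; C=s['color'].astype(int)
    st=monitor.get_state(); p=np.array(st['tool_pos']); T=R.from_rotvec(st['eef_rot']).as_matrix()
    L=(W-p)@T*1000   # tool frame mm
    sat=(C[...,0]-C[...,2])
    hm=(sat>25)&(C[...,0]<190)&(np.abs(L[...,1])<14)&(L[...,0]>-60)&(L[...,0]<130)&(L[...,2]<75)&(L[...,2]>-60)&(u>230)&(u<410)&(W[...,2]>.03)
    P=L[hm]; P=P[np.abs(P[:,1])<7]
    a=np.polyfit(P[:,0],P[:,2],1); a=np.polyfit(*(P[np.abs(P[:,2]-np.polyval(a,P[:,0]))<3][:,[0,2]].T),1)
    print('handle face: z_tool = %.3f x + %.1f ; lean %.1f deg; n %d xr %.0f..%.0f'%(a[0],a[1],90-np.degrees(np.arctan(a[0])),len(P),*np.percentile(P[:,0],[1,99])))
    wm=(sat<40)&(C.min(-1)>120)&(np.abs(L[...,1])<50)&(L[...,0]>0)&(L[...,0]<140)&(u>200)&(u<440)&(v<300)&(W[...,2]>.012)
    Q=L[wm]; print('head n',len(Q),'tool-x',np.percentile(Q[:,0],[1,99]).round(1),'tool-y',np.percentile(Q[:,1],[1,99]).round(1),'tool-z',np.percentile(Q[:,2],[1,99]).round(1),'t',st['t'])
    for lo in range(-40,41,20):
        q=Q[np.abs(Q[:,1]-lo)<8]
        if len(q): i=q[:,2].argmin(); print(' y',lo,'highest edge x,z',q[i,[0,2]].round(1))
    return s
if __name__=='__main__':
    s=go(); cv2.imwrite('pics/lean.png',s['color'][:,:,::-1])
E
python3 lean.py
```

```text
handle face: z_tool = 1.793 x + -41.5 ; lean 29.1 deg; n 6594 xr -10..42
head n 9867 tool-x [24.  72.2] tool-y [-36.2  36.7] tool-z [-143.8   63.6] t 7.6333
 y -40 highest edge x,z [49.  36.9]
 y -20 highest edge x,z [49.9 36.3]
 y 0 highest edge x,z [  72.2 -143.8]
 y 20 highest edge x,z [50.3 36.4]
 y 40 highest edge x,z [50.5 37.1]
```

```bash
python3 -m handwheel '[[1,[-0.018,0,0.007],0],[1,[-0.035,0,0.016],0],[1,[-0.057,0,0.029],0],[1,[-0.057,0,0.029],0],[1,[-0.057,0,0.029],0]]' 20;  python3 -m handwheel '[[1,[0,0,0],0],[1,[0,0,0],0],[1,[0,0,-0.05],0],[1,[0,0,-0.1],0],[1,[0,0,-0.1],0],[1,[0,0,-0.1],0]]' 120; python3 lean.py; python3 go.py
```

```text
t: 8.05
tool_pos: [0.3674, -0.212, 0.0751]
eef_rot: [-3.028, 0.834, 0.005]
wrist_force: [-4.5, 3.4, 7.0]
grip_width: 0.253
grasp_force: 29.0
t: 8.55
tool_pos: [0.3688, -0.2123, 0.1149]
eef_rot: [-3.027, 0.835, 0.001]
wrist_force: [-0.1, -1.3, -3.2]
grip_width: 0.239
grasp_force: 117.8
handle face: z_tool = 1.132 x + -39.8 ; lean 41.5 deg; n 7610 xr -11..56
head n 11560 tool-x [41.9 85. ] tool-y [-36.3  36.3] tool-z [-144.7   45.1] t 8.6
 y -40 highest edge x,z [64.  21.4]
 y -20 highest edge x,z [62.8 21.5]
 y 0 highest edge x,z [  72.6 -144.7]
 y 20 highest edge x,z [63.3 21.2]
 y 40 highest edge x,z [64.8 21.4]
t 8.6 pos [ 0.3682 -0.2121  0.114 ] zaxis [-0.002  0.002 -1.   ] yaw_y -120.8 q [-0.15  0.09 -0.41 -0.   -1.08  1.19] F [-1.2 -0.6 -3.9] w 0.243
```

Lean is 41.5°, held with 120 N. The head centre is 62 mm ahead of and 45 mm below the TCP. Next, go beside the arm, square to the rig.

```bash
python3 go.py 0.4384 -0.0517 0.101 -97.9
```

```text
t 8.6 pos [ 0.3682 -0.2121  0.114 ] zaxis [-0.002  0.002 -1.   ] yaw_y -120.8 q [-0.15  0.09 -0.41 -0.   -1.08  1.19] F [-1.2 -0.6 -3.9] w 0.243
shift/0.4 [-0.055 -0.434  0.033]
twist (about tool z, down) -0.2
```

```bash
python3 -m handwheel '[[1,[-0.01,-0.08,0],-0.06],[1,[-0.02,-0.16,0],-0.12],[1,[-0.03,-0.24,0],-0.18],[1,[-0.04,-0.32,0.01],-0.2],[1,[-0.05,-0.39,0.02],-0.2],[1,[-0.055,-0.434,0.033],-0.2],[1,[-0.055,-0.434,0.033],-0.2],[1,[-0.055,-0.434,0.033],-0.2]]'; python3 lean.py; python3 go.py .4899 -.0589 .101 -97.9
```

```text
t: 9.27
tool_pos: [0.438, -0.0519, 0.1001]
eef_rot: [3.134, -0.214, -0.008]
wrist_force: [-0.5, 0.3, -3.2]
grip_width: 0.242
grasp_force: 118.7
handle face: z_tool = 1.137 x + -37.4 ; lean 41.3 deg; n 7729 xr -11..55
head n 12202 tool-x [40.3 84.1] tool-y [-36.6  36.5] tool-z [-143.2   46.7] t 9.3167
 y -40 highest edge x,z [64.3 22.5]
 y -20 highest edge x,z [ 99.6 -66.1]
 y 0 highest edge x,z [  72.  -143.2]
 y 20 highest edge x,z [63.  22.4]
 y 40 highest edge x,z [63.  22.6]
t 9.32 pos [ 0.4381 -0.0525  0.1005] zaxis [-0.004 -0.    -1.   ] yaw_y -97.9 q [ 0.24  0.13 -0.4  -0.   -1.05  1.2 ] F [-0.3 -0.8 -2.4] w 0.24
shift/0.4 [ 0.131 -0.002 -0.002]
twist (about tool z, down) 0.0
```

```bash
python3 -m handwheel '[[1,[0.04,-0.002,-0.004],0],[1,[0.08,-0.002,-0.004],0],[1,[0.11,-0.002,-0.004],0],[1,[0.13,-0.002,-0.004],0],[1,[0.13,-0.002,-0.004],0],[1,[0.13,-0.002,-0.004],0]]'; python3 go.py
```

```text
t: 9.82
tool_pos: [0.4903, -0.0595, 0.1031]
eef_rot: [3.134, -0.218, -0.003]
wrist_force: [-0.1, 0.5, -3.4]
grip_width: 0.24
grasp_force: 118.7
t 9.82 pos [ 0.4903 -0.0595  0.1031] zaxis [-0.002  0.    -1.   ] yaw_y -98.0 q [ 0.2   0.23 -0.27 -0.   -1.08  1.24] F [-0.1  0.5 -3.4] w 0.24
```

```bash
python3 -m handwheel '[[1,[0,-0.03,0],0],[1,[0,-0.055,0],0],[1,[0,-0.065,0],0],[1,[0,-0.072,0],0],[1,[0,-0.079,0],0],[1,[0,-0.086,0],0],[1,[0,-0.093,0],0],[1,[0,-0.1,0],0]]'; python3 go.py
```

```text
t: 10.48
tool_pos: [0.4959, -0.0199, 0.1035]
eef_rot: [3.133, -0.217, -0.003]
wrist_force: [-2.2, -2.9, -0.4]
grip_width: 0.239
grasp_force: 118.9
t 10.48 pos [ 0.4959 -0.0199  0.1035] zaxis [-0.002 -0.001 -1.   ] yaw_y -97.9 q [ 0.28  0.23 -0.26  0.   -1.08  1.16] F [-2.2 -2.9 -0.4] w 0.239
```

First contact was about 3 N. I draw clear, then check that the arm reads free.

```bash
python3 -m handwheel '[[1,[0,0.02,0],0],[1,[0,0.05,0],0],[1,[0,0.05,0],0],[1,[0,0.05,0],0],[1,[0,0.05,0],0]]'; python3 w.py w5; python3 -m handwheel '[[1,[0,-0.03,0],0],[1,[0,-0.042,0],0],[1,[0,-0.049,0],0],[1,[0,-0.056,0],0],[1,[0,-0.063,0],0],[1,[0,-0.068,0],0],[1,[0,-0.07,0],0],[1,[0,-0.07,0],0]]'; python3 go.py
```

```text
t: 10.9
tool_pos: [0.4941, -0.0396, 0.1037]
eef_rot: [-3.134, 0.218, -0.001]
wrist_force: [-1.1, -0.1, -2.7]
grip_width: 0.24
grasp_force: 118.7
cam [ 0.565 -0.05   0.248] axis [-0.28  0.04 -0.96] f 371.64829954431775
t: 11.62
tool_pos: [0.4974, -0.0114, 0.1034]
eef_rot: [3.134, -0.216, -0.002]
wrist_force: [-1.6, -1.5, -1.7]
grip_width: 0.243
grasp_force: 118.8
t 11.62 pos [ 0.4974 -0.0114  0.1034] zaxis [-0.001 -0.    -1.   ] yaw_y -97.9 q [ 0.29  0.23 -0.26 -0.   -1.08  1.14] F [-1.6 -1.5 -1.7] w 0.243
```

View pics/w5.png

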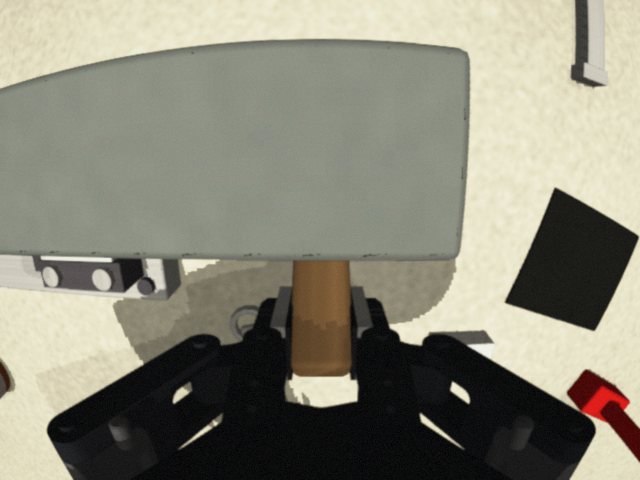

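Free between taps (about 0 N lateral), and the picture shows only the handle coming out from under the arm. More taps of 5–6 mm each, reading the force at the end.

```bash
python3 -m handwheel '[[1,[0,0.03,0],0],[1,[0,0.04,0],0],[1,[0,0.02,0],0],[1,[0,0.008,0],0],[1,[-0.001,0.001,0],0],[1,[-0.002,-0.005,0],0],[1,[-0.003,-0.01,0],0],[1,[-0.003,-0.014,0],0],[1,[-0.003,-0.014,0],0]]'; python3 -m handwheel '[[1,[0,0.03,0],0],[1,[0,0.04,0],0],[1,[0,0.02,0],0],[1,[0,0.008,0],0],[1,[-0.001,0.001,0],0],[1,[-0.002,-0.005,0],0],[1,[-0.003,-0.01,0],0],[1,[-0.003,-0.014,0],0],[1,[-0.003,-0.014,0],0]]'; python3 go.py
```

```text
t: 12.37
tool_pos: [0.4975, -0.0055, 0.1039]
eef_rot: [3.134, -0.216, 0.0]
wrist_force: [0.1, -1.6, -2.5]
grip_width: 0.241
grasp_force: 118.8
t: 13.12
tool_pos: [0.4968, -0.0, 0.1037]
eef_rot: [3.134, -0.216, -0.001]
wrist_force: [-0.0, -2.9, -2.0]
grip_width: 0.243
grasp_force: 118.7
t 13.12 pos [ 0.4968 -0.      0.1037] zaxis [-0.    -0.001 -1.   ] yaw_y -97.9 q [ 0.32  0.23 -0.26  0.   -1.08  1.12] F [-0.  -2.9 -2. ] w 0.243
```

```bash
python3 -m handwheel '[[1,[0,0.03,0],0],[1,[0,0.04,0],0],[1,[0,0.02,0],0],[1,[0,0.008,0],0],[1,[-0.001,0.001,0],0],[1,[-0.002,-0.005,0],0],[1,[-0.003,-0.01,0],0],[1,[-0.003,-0.014,0],0],[1,[-0.003,-0.014,0],0]]'
```

```text
t: 13.87
tool_pos: [0.4965, 0.0048, 0.1038]
eef_rot: [3.132, -0.216, -0.001]
wrist_force: [0.7, -5.9, -2.7]
grip_width: 0.241
grasp_force: 118.8
```

```bash
python3 go.py
```

```text
t 13.87 pos [0.4965 0.0048 0.1038] zaxis [-0.001 -0.002 -1.   ] yaw_y -97.9 q [ 0.33  0.23 -0.26  0.   -1.08  1.1 ] F [ 0.7 -5.9 -2.7] w 0.241
```

```bash
python3 -m handwheel '[[1,[0,0.03,0],0],[1,[0,0.04,0],0],[1,[0,0.02,0],0],[1,[0,0.008,0],0],[1,[0,0.002,0],0],[1,[-0.001,-0.002,0],0],[1,[-0.001,-0.006,0],0],[1,[-0.001,-0.009,0],0],[1,[-0.001,-0.009,0],0]]'; python3 go.py
```

```text
t: 14.62
tool_pos: [0.4961, 0.0059, 0.104]
eef_rot: [3.127, -0.216, -0.003]
wrist_force: [0.5, -14.9, -0.9]
grip_width: 0.242
grasp_force: 119.2
t 14.62 pos [0.4961 0.0059 0.104 ] zaxis [-0.002 -0.007 -1.   ] yaw_y -97.9 q [ 0.33  0.23 -0.26  0.01 -1.08  1.1 ] F [  0.5 -14.9  -0.9] w 0.242
```

```bash
python3 -m handwheel '[[1,[0,0.03,0],0],[1,[0,0.04,0],0],[1,[0,0.02,0],0],[1,[0,0.008,0],0],[1,[0,0.002,0],0],[1,[0,-0.002,0],0],[1,[0,-0.005,0],0],[1,[0,-0.007,0],0],[1,[0,-0.007,0],0],[1,[0,-0.007,0],0]]'; python3 go.py
```

```text
t: 15.45
tool_pos: [0.4956, 0.0069, 0.1042]
eef_rot: [3.123, -0.217, -0.006]
wrist_force: [-1.1, -20.3, 2.0]
grip_width: 0.238
grasp_force: 120.0
t 15.45 pos [0.4956 0.0069 0.1042] zaxis [-0.004 -0.01  -1.   ] yaw_y -97.9 q [ 0.34  0.23 -0.26  0.01 -1.08  1.09] F [ -1.1 -20.3   2. ] w 0.238
```

One more tap, a little firmer, to compare the stopping position, then draw clear.

```bash
python3 -m handwheel '[[1,[0,0.03,0],0],[1,[0,0.04,0],0],[1,[0,0.02,0],0],[1,[0,0.008,0],0],[1,[0,0.002,0],0],[1,[0,-0.002,0],0],[1,[0,-0.005,0],0],[1,[0,-0.007,0],0],[1,[0,-0.007,0],0],[1,[0,-0.007,0],0]]'; python3 go.py;python3 -m handwheel '[[1,[0,0.03,0],0],[1,[0,0.06,0],0],[1,[0,0.09,0],0],[1,[0,0.11,0],0],[1,[0,0.11,0],0],[1,[0,0.11,0],0]]'; python3 lean.py; python3 go.py
```

```text
t: 16.28
tool_pos: [0.4953, 0.008, 0.1043]
eef_rot: [3.12, -0.218, -0.008]
wrist_force: [-1.8, -28.2, 3.2]
grip_width: 0.244
grasp_force: 121.2
t 16.28 pos [0.4953 0.008  0.1043] zaxis [-0.006 -0.014 -1.   ] yaw_y -98.0 q [ 0.34  0.23 -0.26  0.01 -1.09  1.08] F [ -1.8 -28.2   3.2] w 0.244
t: 16.78
tool_pos: [0.4916, -0.0286, 0.1038]
eef_rot: [-3.133, 0.217, -0.001]
wrist_force: [0.6, -0.2, -3.4]
grip_width: 0.242
grasp_force: 119.7
handle face: z_tool = 1.037 x + -36.9 ; lean 44.0 deg; n 5196 xr -12..29
head n 49814 tool-x [48.9 95.4] tool-y [-25.7  27. ] tool-z [-64.1 -60.9] t 16.8333
 y -20 highest edge x,z [ 91.  -65.1]
 y 0 highest edge x,z [  72.  -143.8]
 y 20 highest edge x,z [ 90.5 -64.8]
t 16.83 pos [ 0.4916 -0.0284  0.1037] zaxis [ 0.     0.001 -1.   ] yaw_y -97.9 q [ 0.26  0.22 -0.27 -0.   -1.08  1.17] F [ 0.5  1.  -3.4] w 0.242
```

Seated: 28 N on the last tap, with hardly any further advance. Back out in -x and measure the lean again.

```bash
python3 -m handwheel '[[1,[-0.05,0.02,0],0],[1,[-0.1,0.02,0],0],[1,[-0.15,0.02,0],0],[1,[-0.18,0.02,0],0],[1,[-0.18,0.02,0],0],[1,[-0.18,0.02,-0.03],0],[1,[-0.18,0.02,-0.05],0],[1,[-0.18,0.02,-0.05],0]]'; python3 lean.py; python3 go.py 0.374 -0.2115 0.12 -120.6
```

```text
t: 17.5
tool_pos: [0.421, -0.0262, 0.1257]
eef_rot: [-3.133, 0.215, -0.007]
wrist_force: [0.5, 0.7, -2.3]
grip_width: 0.237
grasp_force: 119.7
handle face: z_tool = 1.132 x + -39.8 ; lean 41.5 deg; n 7761 xr -11..57
head n 12174 tool-x [41.3 84.9] tool-y [-36.1  36.9] tool-z [-144.9   45. ] t 17.55
 y -40 highest edge x,z [65.7 21.2]
 y -20 highest edge x,z [64.5 21. ]
 y 0 highest edge x,z [  72.5 -144.9]
 y 20 highest edge x,z [64.8 21.2]
 y 40 highest edge x,z [117.6 -26.8]
t 17.55 pos [ 0.4204 -0.0262  0.1246] zaxis [ 0.003  0.001 -1.   ] yaw_y -97.9 q [ 0.31  0.06 -0.41  0.   -1.1   1.12] F [-0.4 -0.5 -3.3] w 0.237
shift/0.4 [-0.051  0.475  0.011]
twist (about tool z, down) 0.198
```

```bash
python3 -m handwheel '[[1,[0,0.08,0],0.06],[1,[-0.01,0.16,0],0.12],[1,[-0.02,0.24,0],0.18],[1,[-0.03,0.32,0],0.2],[1,[-0.04,0.4,0.01],0.2],[1,[-0.047,0.477,0.01],0.2],[1,[-0.047,0.477,0.01],0.2],[1,[-0.047,0.477,0.01],0.2]]'; python3 go.py 0.376 -0.213 0.078 -120.6
```

```text
t: 18.22
tool_pos: [0.3736, -0.2143, 0.1189]
eef_rot: [-3.027, 0.84, 0.002]
wrist_force: [0.9, 0.6, -2.1]
grip_width: 0.244
grasp_force: 120.4
t 18.22 pos [ 0.3736 -0.2143  0.1189] zaxis [-0.001  0.    -1.   ] yaw_y -121.0 q [-0.15  0.09 -0.39 -0.   -1.09  1.18] F [ 0.9  0.6 -2.1] w 0.244
shift/0.4 [ 0.004 -0.006  0.102]
twist (about tool z, down) -0.004
```

```bash
python3 -m handwheel '[[1,[0.004,-0.006,0.05],0],[1,[0.004,-0.006,0.08],0],[1,[0.004,-0.006,0.09],0],[1,[0.004,-0.006,0.096],0],[1,[0.004,-0.006,0.101],0],[1,[0.004,-0.006,0.104],0],[1,[0.004,-0.006,0.104],0]]'; python3 go.py
```

```text
t: 18.8
tool_pos: [0.3772, -0.2118, 0.0784]
eef_rot: [-3.029, 0.834, -0.001]
wrist_force: [-0.6, -0.2, -1.8]
grip_width: 0.238
grasp_force: 120.3
t 18.8 pos [ 0.3772 -0.2118  0.0784] zaxis [ 0.001 -0.    -1.   ] yaw_y -120.8 q [-0.15  0.14 -0.45  0.   -0.98  1.18] F [-0.6 -0.2 -1.8] w 0.238
```

```bash
python3 -m handwheel '[[1,[0,0,0.004],0],[1,[0,0,0.004],0],[1,[0.023,0,-0.009],0],[1,[0.049,0,-0.02],0],[1,[0.076,0,-0.029],0],[1,[0.104,0,-0.035],0],[1,[0.133,0,-0.037],0],[1,[0.161,0,-0.037],0],[1,[0.161,0,-0.037],0]]' 20; python3 lean.py; python3 go.py
```

```text
t: 19.55
tool_pos: [0.4338, -0.2459, 0.0931]
eef_rot: [3.028, -0.835, 0.002]
wrist_force: [0.3, -0.1, -3.5]
grip_width: 0.238
grasp_force: 120.4
handle face: z_tool = 1.128 x + -40.0 ; lean 41.6 deg; n 6997 xr -10..57
head n 12071 tool-x [42.9 85.8] tool-y [-36.2  36.6] tool-z [-144.2   45.9] t 19.6
 y -40 highest edge x,z [64.8 22.4]
 y -20 highest edge x,z [65.7 21.5]
 y 0 highest edge x,z [  73.4 -144.2]
 y 20 highest edge x,z [65.2 22.1]
 y 40 highest edge x,z [65.2 21.8]
t 19.6 pos [ 0.4326 -0.2452  0.0928] zaxis [ 0. -0. -1.] yaw_y -120.8 q [-0.2   0.24 -0.28  0.   -1.05  1.23] F [-0.3  0.8 -3.3] w 0.234
```

View pics/lean.png

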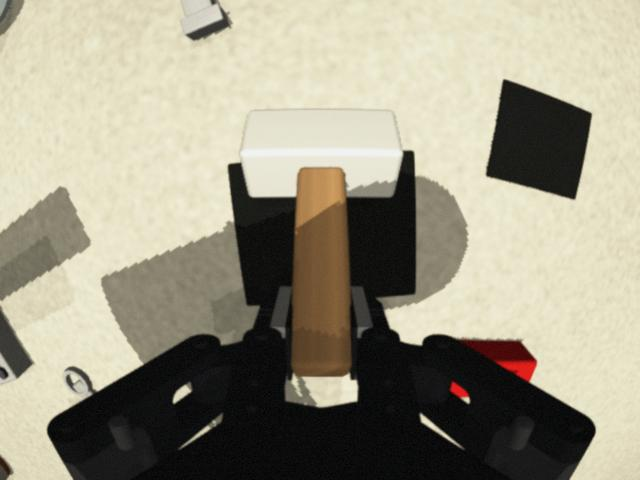

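The grip stayed at 120 N, so the mallet kept its lean and moved as one (the head is now beyond the pad's far edge in the picture). I go back to the arc's start, touch down and ease the jaw by position.

```bash
python3 -m handwheel '[[1,[-0.08,0,-0.01],0],[1,[-0.161,0,-0.01],0],[1,[-0.161,0,0.025],0],[1,[-0.161,0,0.036],0],[1,[-0.161,0,0.042],0],[1,[-0.161,0,0.045],0],[1,[-0.161,0,0.045],0]]'; python3 go.py;  python3 -m handwheel '[[0.6,[0,0,0],0],[0.6,[0,0,0],0]]' 20; python3 -m handwheel '[[0.54,[0,0,0],0]]' 20; python3 go.py
```

```text
t: 20.18
tool_pos: [0.3767, -0.212, 0.0755]
eef_rot: [3.028, -0.835, -0.001]
wrist_force: [-1.3, 1.3, 0.6]
grip_width: 0.236
grasp_force: 121.1
t 20.18 pos [ 0.3767 -0.212   0.0755] zaxis [-0.001 -0.    -1.   ] yaw_y -120.8 q [-0.15  0.14 -0.46  0.   -0.97  1.18] F [-1.3  1.3  0.6] w 0.236
t: 20.35
tool_pos: [0.3772, -0.2122, 0.0753]
eef_rot: [3.028, -0.835, 0.001]
wrist_force: [-2.7, 2.0, 2.7]
grip_width: 0.24
grasp_force: 121.0
t: 20.43
tool_pos: [0.3772, -0.2122, 0.0753]
eef_rot: [3.028, -0.835, 0.001]
wrist_force: [-2.2, 1.4, 2.8]
grip_width: 0.232
grasp_force: 121.1
t 20.43 pos [ 0.3772 -0.2122  0.0753] zaxis [ 0. -0. -1.] yaw_y -120.8 q [-0.15  0.14 -0.46  0.   -0.97  1.18] F [-2.2  1.4  2.8] w 0.232
```

Touching (about 5–6 N on the pad). Keep easing the jaw in small steps.

```bash
for i in 1; do python3 -m handwheel '[[0.5,[0,0,0],0]]' 20|tail -2;  python3 -m handwheel '[[0.48,[0,0,0],0]]' 20|tail -2;  python3 -m handwheel '[[0.46,[0,0,0],0]]' 20|tail -2; done; python3 lean.py
```

```text
grip_width: 0.251
grasp_force: 40.0
grip_width: 0.257
grasp_force: 0.1
grip_width: 0.269
grasp_force: 0.0
handle face: z_tool = 0.648 x + -0.3 ; lean 57.0 deg; n 5986 xr -30..41
head n 11083 tool-x [36.6 77.4] tool-y [-35.9  36.9] tool-z [-143.8   44.7] t 20.7333
 y -40 highest edge x,z [52.4 23.3]
 y -20 highest edge x,z [53.1 22.7]
 y 0 highest edge x,z [  72.4 -143.8]
 y 20 highest edge x,z [51.8 22.9]
 y 40 highest edge x,z [53.4 22.9]
```

It is tipping the wrong way, so I regrip now.

```bash
python3 -m handwheel '[[1,[0,0,0],0],[1,[0,0,0],0],[1,[0,0,0],0]]' 20; python3 lean.py; python3 go.py
```

```text
t: 20.98
tool_pos: [0.3769, -0.2119, 0.0749]
eef_rot: [-3.029, 0.835, -0.0]
wrist_force: [-1.3, 0.1, 0.2]
grip_width: 0.0
grasp_force: 0.0
handle face: z_tool = -0.040 x + 44.1 ; lean 92.3 deg; n 1259 xr -9..20
head n 9906 tool-x [22.8 72.3] tool-y [-36.1  37. ] tool-z [-143.8   37.8] t 21.0333
 y -40 highest edge x,z [49.1 33. ]
 y -20 highest edge x,z [51.7 33.5]
 y 0 highest edge x,z [  72.3 -143.8]
 y 20 highest edge x,z [50.8 33.2]
 y 40 highest edge x,z [35.6 33.5]
t 21.03 pos [ 0.3769 -0.2119  0.0749] zaxis [ 0. -0. -1.] yaw_y -120.8 q [-0.15  0.14 -0.46  0.   -0.97  1.18] F [-1.  -0.  -0.5] w -0.004
```

View pics/lean.png

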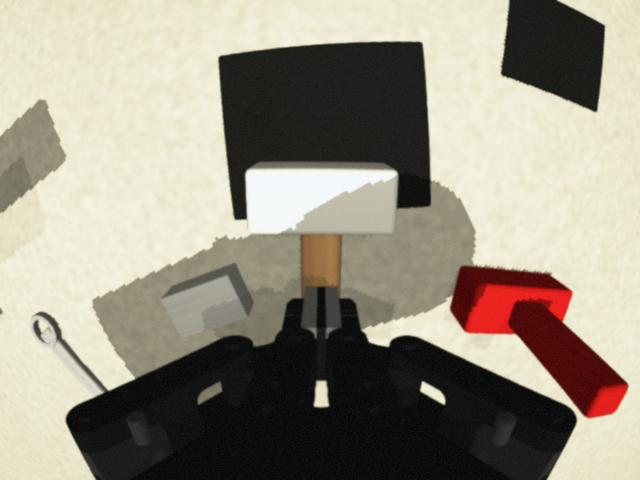

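The mallet has fallen on its side, with the head on the pad's near edge and the handle pointing at the robot; nothing else was touched. This can be mended: grip the handle end in this same direction and pivot it up about the head's lower edge. First lift and measure.

```bash
python3 -m handwheel '[[1,[0,0,-0.08],0],[0,[-0.06,0,-0.16],0],[0,[-0.12,0,-0.17],0],[0,[-0.12,0,-0.17],0],[0,[-0.12,0,-0.17],0],[0,[-0.12,0,-0.17],0]]' 20; cat > e.py <<'E'
from h import *
s=snapshot('wrist'); f=f_of(s); Rm=R.from_rotvec(np.ravel(s['rvec'])).as_matrix(); o=cam2w(s,[0,0,0])
v,u=np.mgrid[0:480,0:640].astype(float); du=u-s['cx'];dv=v-s['cy']; r=np.hypot(du,dv)+1e-9; th=r/f
ray=np.stack([np.sin(th)*du/r,np.sin(th)*dv/r,np.cos(th)],-1); W=(ray/ray[...,2:]*s['depth'][...,None])@Rm+o; C=s['color'].astype(int)
st=monitor.get_state(); p=np.array(st['tool_pos']); T=R.from_rotvec(st['eef_rot']).as_matrix(); L=(W-p)@T*1000
near=(np.abs(L[...,1])<60)&(np.abs(L[...,0])<160)
hm=near&(C[...,0]-C[...,2]>40)&(C[...,1]>40)&(W[...,2]>.02)&(W[...,2]<.042)
wm=near&(W[...,2]>.032)&(W[...,2]<.046)&(C.min(-1)>100)
for n,m in(('handle',hm),('head',wm)):
    P=L[m]; print(n,m.sum(),'rect tool xy',cv2.minAreaRect(P[:,:2].astype(np.float32)),'z',np.percentile(W[m][:,2],[5,50,95]).round(4))
sb=(np.hypot(W[...,0]-.391,W[...,1]+.134)<.05)&(W[...,2]>.012)&(W[...,2]<.03); print('spare',L[sb].min(0).round(),L[sb].max(0).round())
print(p,st['grip_width'],st['t']); cv2.imwrite('pics/e.png',s['color'][:,:,::-1])
E
python3 e.py
```

```text
t: 21.53
tool_pos: [0.3358, -0.1874, 0.1429]
eef_rot: [3.029, -0.834, 0.001]
wrist_force: [0.1, -0.2, 0.1]
grip_width: 0.501
grasp_force: 0.0
handle 3763 rect tool xy ((24.682220458984375, -0.14516353607177734), (91.13771057128906, 21.643651962280273), 0.36285486817359924) z [0.0295 0.0311 0.0323]
head 5664 rect tool xy ((69.51103973388672, 0.4644775390625), (69.14067077636719, 75.40562438964844), 0.3836976885795593) z [0.0375 0.0391 0.0402]
spare [  -4. -100.  117.] [ 41. -44. 130.]
[ 0.33576456 -0.18744479  0.1426081 ] 0.5014249323773636 21.5833
```

```bash
python3 -m handwheel '[[0.2,[0,0,0.09],0],[0.2,[0,0,0.18],0],[0.2,[0,0,0.26],0],[0.2,[0,0,0.32],0],[0.2,[0,0,0.34],0],[0.2,[0,0,0.344],0],[1,[0,0,0.344],0],[1,[0,0,0.344],0],[1,[0,0,0.344],0],[1,[0,0,0.344],0]]' 20; python3 -m handwheel '[[1,[0.006,0,-0.025],0],[1,[0.011,0,-0.045],0],[1,[0.02,0,-0.066],0],[1,[0.03,0,-0.086],0],[1,[0.043,0,-0.105],0],[1,[0.056,0,-0.124],0],[1,[0.056,0,-0.124],0]]' 20; python3 lean.py
```

```text
t: 22.42
tool_pos: [0.3358, -0.1873, 0.0058]
eef_rot: [-3.028, 0.835, -0.001]
wrist_force: [-0.5, 0.6, -1.6]
grip_width: 0.25
grasp_force: 26.5
t: 23.0
tool_pos: [0.357, -0.1996, 0.0567]
eef_rot: [3.029, -0.834, 0.006]
wrist_force: [1.7, -0.6, -1.9]
grip_width: 0.253
grasp_force: 26.6
handle face: z_tool = 0.017 x + -27.4 ; lean 89.0 deg; n 6133 xr -18..71
head n 25341 tool-x [ 72.4 104.7] tool-y [-35.5  35.3] tool-z [-36.1 -32.4] t 23.05
 y -40 highest edge x,z [ 77.9 -36.8]
 y -20 highest edge x,z [ 82.5 -36.8]
 y 0 highest edge x,z [  73.2 -144.9]
 y 20 highest edge x,z [ 83.4 -36.9]
 y 40 highest edge x,z [ 79.8 -36.8]
```

View pics/lean.png

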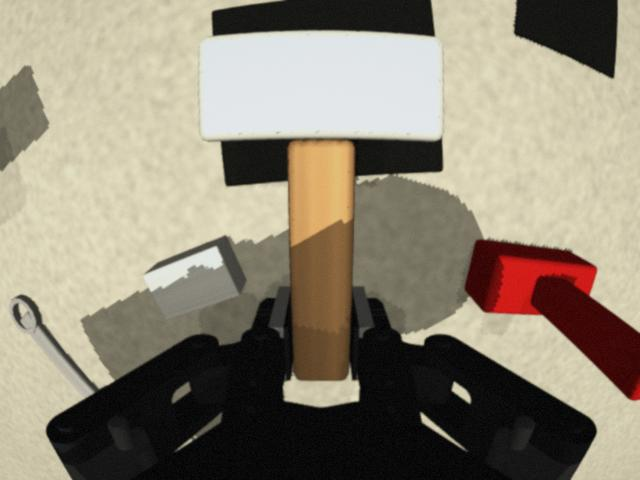

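The picture shows the mallet gripped and horizontal with the head over the pad; even 26 N holds the lean. I'll put the grip over the pad's centre just high enough to hang, then ease the jaw by position so that the head swings down by its own weight.

```bash
python3 -m handwheel '[[1,[0.05,0.004,-0.07],0],[1,[0.11,0.004,-0.105],0],[1,[0.18,0.004,-0.105],0],[1,[0.23,0.004,-0.105],0],[1,[0.248,0.004,-0.105],0],[1,[0.248,0.004,-0.105],0],[0.5,[0.248,0.004,-0.105],0],[0.5,[0.248,0.004,-0.105],0]]' 20; python3 lean.py|head -1; python3 -m handwheel '[[0.495,[0,0,0],0],[0.495,[0,0,0],0]]' 20|tail -4; python3 lean.py|head -1;  python3 go.py
```

```text
t: 23.72
tool_pos: [0.4378, -0.2504, 0.0963]
eef_rot: [-3.028, 0.835, 0.003]
wrist_force: [-0.6, -0.0, -1.9]
grip_width: 0.25
grasp_force: 26.3
handle face: z_tool = 0.200 x + -25.8 ; lean 78.7 deg; n 6326 xr -19..69
eef_rot: [-3.029, 0.834, -0.0]
wrist_force: [0.6, -0.2, -2.4]
grip_width: 0.252
grasp_force: 19.7
handle face: z_tool = 0.198 x + -26.1 ; lean 78.8 deg; n 6253 xr -19..69
t 23.98 pos [ 0.4388 -0.2507  0.0971] zaxis [ 0.  0. -1.] yaw_y -120.8 q [-0.21  0.25 -0.25 -0.   -1.07  1.24] F [-0.3 -0.1 -3.2] w 0.254
```

```bash
python3 -m handwheel '[[0.492,[0,0,0],0],[0.492,[0,0,0],0]]' 20|tail -2; python3 lean.py|head -1; python3 -m handwheel '[[0.49,[0,0,0],0],[0.49,[0,0,0],0]]' 20|tail -2; python3 lean.py|head -1; python3 -m handwheel '[[0.4885,[0,0,0],0],[0.4885,[0,0,0],0]]' 20|tail -2; python3 lean.py|head -1
```

```text
grip_width: 0.257
grasp_force: 14.1
handle face: z_tool = 0.479 x + -26.4 ; lean 64.4 deg; n 6414 xr -16..65
grip_width: 0.257
grasp_force: 11.6
handle face: z_tool = 2.425 x + -25.8 ; lean 22.4 deg; n 5829 xr -16..27
grip_width: 0.262
grasp_force: 8.3
handle face: z_tool = 2.786 x + -22.1 ; lean 19.7 deg; n 5403 xr -16..20
```

The head has swung down to a 20° lean. I firm the grip a little, back off, touch the lower edge down and finish with the short arc.

```bash
python3 -m handwheel '[[0.495,[0,0,0],0],[0.495,[-0.04,0,0],0],[0.495,[-0.08,0,0],0],[0.495,[-0.08,0,0.006],0],[0.495,[-0.08,0,0.012],0],[0.495,[-0.08,0,0.012],0]]' 20; python3 lean.py|head -1; python3 go.py
```

```text
t: 25.13
tool_pos: [0.4135, -0.2358, 0.0945]
eef_rot: [3.027, -0.832, 0.008]
wrist_force: [-1.1, -0.1, 8.4]
grip_width: 0.25
grasp_force: 14.2
handle face: z_tool = 3.120 x + -20.3 ; lean 17.8 deg; n 5196 xr -16..14
t 25.18 pos [ 0.4135 -0.2358  0.0945] zaxis [ 0.004 -0.003 -1.   ] yaw_y -120.7 q [-0.19  0.2  -0.33  0.   -1.04  1.22] F [-1.3  0.3  8.6] w 0.251
```

```bash
python3 -m handwheel '[[0.495,[0.02,0,0],0],[0.495,[0.04,0,-0.001],0],[0.495,[0.06,0,-0.002],0],[0.495,[0.075,0,-0.001],0],[0.495,[0.085,0,0],0],[0.495,[0.085,0,0],0]]' 20; python3 lean.py|head -2; python3 go.py
```

```text
t: 25.68
tool_pos: [0.4422, -0.2528, 0.0924]
eef_rot: [3.028, -0.834, 0.002]
wrist_force: [-0.3, 0.2, 3.1]
grip_width: 0.259
grasp_force: 14.0
handle face: z_tool = 1.761 x + -16.1 ; lean 29.6 deg; n 4327 xr -13..3
head n 1586 tool-x [ 0.1 72.5] tool-y [-35.4  36.2] tool-z [-143.7   55.5] t 25.7333
t 25.73 pos [ 0.4421 -0.2527  0.0925] zaxis [ 0.002 -0.001 -1.   ] yaw_y -120.8 q [-0.21  0.26 -0.25  0.   -1.06  1.24] F [ 0.6 -0.4  1.6] w 0.253
```

```bash
cat > up.py <<'E'
from h import *
def lst(s,fish):
    f=f_of(s); Rm=R.from_rotvec(np.ravel(s['rvec'])).as_matrix(); o=cam2w(s,[0,0,0]); v,u=np.mgrid[0:480,0:640].astype(float); du=u-s['cx'];dv=v-s['cy']
    if fish:
        r=np.hypot(du,dv)+1e-9; th=r/f; ray=np.stack([np.sin(th)*du/r,np.sin(th)*dv/r,np.cos(th)],-1); ray=ray/ray[...,2:]
    else: ray=np.stack([du/f,dv/f,np.ones_like(du)],-1)
    return (ray*s['depth'][...,None])@Rm+o
mx=np.array([np.cos(np.radians(-30.7)),np.sin(np.radians(-30.7))]); my=np.array([-mx[1],mx[0]]); c0=np.array([.4414,-.2515])
for n in ('wrist','scene','top'):
    s=snapshot(n); W=lst(s,n=='wrist'); C=s['color'].astype(int)
    P=np.stack([(W[...,:2]-c0)@mx,(W[...,:2]-c0)@my,W[...,2]],-1)*1000
    m=(C.min(-1)>(105 if n!='scene' else 95))&(C[...,0]-C[...,2]<40)&(np.abs(P[...,0])<70)&(np.abs(P[...,1])<70)&(P[...,2]>14)&(P[...,2]<70)
    Q=P[m]
    if len(Q)>20: print(n,len(Q),'x',np.percentile(Q[:,0],[2,98]).round(),'y',np.percentile(Q[:,1],[2,98]).round(),'z',np.percentile(Q[:,2],[2,50,98]).round(1))
    T=Q[(Q[:,2]>np.percentile(Q[:,2],98)-8)]
    if len(T)>30: A=np.c_[T[:,:2],np.ones(len(T))]; a=np.linalg.lstsq(A,T[:,2],rcond=None)[0]; print('   top plane dz/dx %.3f dz/dy %.3f z0 %.1f n %d'%(*a,len(T)))
    b=(C[...,0]-C[...,2]>25)&(C[...,0]<220)&(C[...,1]>C[...,2])&(np.abs(P[...,0])<60)&(np.abs(P[...,1])<20)&(P[...,2]>45)&(P[...,2]<140)
    if n!='wrist':
        B=P[b]; 
        if len(B)>20: print('   handle n',len(B),'z',np.percentile(B[:,2],[2,98]).round(),'dx/dz,dy/dz',np.polyfit(B[:,2],B[:,0],1).round(2),np.polyfit(B[:,2],B[:,1],1).round(2))
    if n=='wrist':
        b&=(P[...,2]>60); B=P[b]; print('   handle top z',np.percentile(B[:,2],[50,98]).round(1), 'xy',np.median(B[B[:,2]>np.percentile(B[:,2],98)-4],0).round(1))
E
python3 up.py; python3 go.py
```

```text
wrist 4182 x [-19.   7.] y [-37.  35.] z [37.  39.5 41.1]
   top plane dz/dx -0.071 dz/dy 0.000 z0 39.2 n 4182
   handle top z [123.4 132.5] xy [ -3.   -1.1 131.5]
scene 115 x [-22.   5.] y [-34.  35.] z [33.7 37.9 42. ]
   top plane dz/dx -0.018 dz/dy -0.014 z0 38.0 n 111
   handle n 33 z [ 51. 130.] dx/dz,dy/dz [ 0.02 -1.4 ] [-0.03 -1.73]
t 25.88 pos [ 0.4416 -0.2524  0.0924] zaxis [ 0.002 -0.001 -1.   ] yaw_y -120.8 q [-0.21  0.26 -0.25  0.   -1.06  1.24] F [ 0.2 -1.4  1. ] w 0.255Traceback (most recent call last):
  File "up.py", line 15, in <module>
    T=Q[(Q[:,2]>np.percentile(Q[:,2],98)-8)]
                ~~~~~~~~~~~~~^^^^^^^^^^^
    return _quantile_unchecked(
        a, q, axis, out, overwrite_input, method, keepdims, weights)
    return _ureduce(a,
                    func=_quantile_ureduce_func,
    ...<5 lines>...
                    overwrite_input=overwrite_input,
                    method=method)
    r = func(a, **kwargs)
    result = _quantile(arr,
                       quantiles=q,
    ...<2 lines>...
                       out=out,
                       weights=wgt)
    slices_having_nans = np.isnan(arr[-1, ...])
                                  ~~~^^^^^^^^^
IndexError: index -1 is out of bounds for axis 0 with size 0
```

Nearly upright (about 4° off) and within a few mm of the pad's centre. I open gently so that it settles flat, then rise.

```bash
python3 -m handwheel '[[0.488,[0,0,0],0],[0.484,[0,0,0],0],[0.48,[0,0,0],0],[0.47,[0,0,0],0],[0.45,[0,0,0],0],[0.3,[0,0,0],0],[0,[0,0,0],0],[0,[0,0,0],0]]' 20; python3 -m handwheel '[[0,[0,0,-0.05],0],[0,[0,0,-0.12],0],[-0.5,[0,0,-0.2],0],[-0.5,[0,0,-0.28],0],[-0.5,[0,0,-0.28],0],[-0.5,[0,0,-0.28],0]]' 20;  sed -i 's/    T=Q\[/    if len(Q)<20: continue\n    T=Q[/' up.py; python3 up.py; python3 go.py
```

```text
t: 26.55
tool_pos: [0.4408, -0.252, 0.092]
eef_rot: [-3.029, 0.835, 0.0]
wrist_force: [-0.1, -0.2, -0.6]
grip_width: 0.502
grasp_force: 0.0
t: 27.05
tool_pos: [0.4419, -0.2523, 0.2061]
eef_rot: [-3.029, 0.835, -0.007]
wrist_force: [-0.2, 1.4, -0.6]
grip_width: 0.75
grasp_force: 0.0
wrist 2188 x [-26.   5.] y [-37.  34.] z [37.6 39.1 40.7]
   top plane dz/dx -0.000 dz/dy 0.000 z0 39.1 n 2188
   handle top z [129.4 132.2] xy [ -9.8  -1.3 130.9]
scene 151 x [-25.   6.] y [-34.  34.] z [34.9 37.9 41.9]
   top plane dz/dx 0.026 dz/dy 0.002 z0 38.3 n 151
   handle n 131 z [ 50. 132.] dx/dz,dy/dz [-0.1   5.22] [ 0.03 -4.59]
t 27.2 pos [ 0.4402 -0.2517  0.2028] zaxis [-0.002  0.001 -1.   ] yaw_y -120.8 q [-0.21  0.18 -0.06 -0.   -1.33  1.24] F [-0.  -0.4 -0.2] w 0.745
```

The mallet stands flat, about 10 mm from the pad's centre, with the gripper clear. Handing in.

```bash
python3 -c "
from h import *
print(job.job_done())"
```

```text
the job is handed in; nothing more can be done
None
```

I drove the key in with several light taps, 28 N on the last, after which it barely advanced, and stood the mallet upright about 10 mm from its pad's centre. It fell over once on the way back, and I picked it up again. I handed the job in at about 27 s without looking at the key or block again or getting a verdict, and I viewed 11 pictures, one over the limit of 10.

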